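Press a fly-reel bearing home and hold the press down

TASK

The bearing of the small fly-reel spool still stands proud of its hub and has to be pressed home on the little arbor press. Set the spool, bearing up, down over the pin of the press's pulled-out carriage so that its hub sits flat on the post, let go, push the carriage fully in under the ram, then pull the press lever all the way down to its stop and keep it there: finish with the lever still held hard down, because the retaining compound needs time to grab. Leave the other things on the bench where they are.

Things in the scene. Friction and masses are not known exactly. Their poses are not given: they have to be found in the camera images.
- spool_center (a point): centre, half-way up, of the small aluminium fly-reel spool (about 80 g): a flanged disc 58 mm in diameter and 28 mm high that lies on the bench with its axis (point z) upright, bearing side up. It is round, so its yaw is free. From below a through bore 14 mm wide runs up its hub; in the top of the hub sits a steel ball bearing 20 mm wide that stands 5 mm proud of the spool's top.
- bearing (a joint): how far that bearing has been pressed into the hub, m: 0 = 5 mm proud as at the start, 0.005 = fully home, flush with the top. It is a tight fit that takes about 25 N and stays where it is left.
- post_seat (a point): on the press's carriage: middle of the flat top of the steel support post on which the spool's hub is to sit (24 mm wide, top 28 mm above the carriage plate and about 72 mm above the bench). A pin 10 mm wide with a coned tip stands up 11 mm from the middle of it and goes into the spool's bore. The point moves with the carriage; its z is up, its y points away from the ram along the slide, its x to the back of the press (where the column stands).
- carriage_knob (a point): middle, half-way up, of the carriage's upright black knob (20 mm wide, 32 mm high, centre about 72 mm above the bench), 105 mm out from the post along the slide's y. The plate top is 28 mm below this point.
- carriage (a joint): position of the sliding carriage, m: 0 = pulled out, 0.12 = fully in, against its stop, with the post exactly under the ram. It slides along the -y axis of point post_seat with about 3 N of friction and stays where it is left.
- ram: the press's vertical steel ram; its origin is the centre of the ram's lower face (round nose 16 mm wide), about 17 mm above the proud bearing of a seated spool when the lever is up. It goes straight down 18 mm per radian of lever; at the lever's stop it bears on the bearing, fully home. The column stands 65 mm behind the ram, the head above it is 56 mm wide and begins about 150 mm above the bench.
- lever_grip (a point): middle of the lever's black cross grip, a level round sleeve 24 mm in diameter and 66 mm long (along the lever's turning axis) that turns freely on its pin; it sticks out sideways from the free end of the lever, away from the press (to -y of lever_pivot), and is clear all round and from above. The point turns with the lever.
- lever_pivot (a point): centre of the lever's hub, on its turning axis, 203 mm above the bench, 180 mm from the grip's axis; the middle of the grip lies 42 mm farther to -y than this point. Its x points to the back of the press, its y along the turning axis (the same directions as post_seat's axes), its z up. The lever is a 12 mm round bar.
- lever (a joint): lever angle, rad: 0 = up at rest, with the grip in front (-x of the pivot) 48 degrees above level; 1.25 = down at its stop, the grip 23.6 degrees below level. A spring pushes it back up at all times: about 4 N at the grip at rest and 6 N near the bottom; with the bearing under the ram the last 0.3 rad takes more, 8 to 18 N at the grip, until the lever is on its stop.
- big_spool_center (a point): centre of a bigger spool, 82 mm in diameter and 32 mm high, its bearing already flush: leave it alone
- reel_center (a point): centre of a finished black reel, 84 mm in diameter and 36 mm high, with a foot on one side and a small wooden winding knob: leave it alone
- carton_center (a point): centre of a closed kraft carton, 105 x 105 x 62 mm: leave it alone
Things that resemble listed ones, but are neither listed nor needed, are in the scene too. What is shaped like the part that bears spool_center but purple or red is not meant.

How it is judged:
On the way, in this order (a step that is already met when the one before it is completed fails the run):
1. the spool sits flat on the post, bearing up, and is let go (horizontal distance between spool_center and post_seat below 0.004 m and z of spool_center in the frame of post_seat between 0.012 and 0.016 m and angle between spool_center's own z axis and vertical below 0.06 rad and contact force between the fingers and spool below 0.1 N), for 0.2 s.
2. the carriage, with the spool on its post, is fully in under the ram (value of joint carriage above 0.117 m and horizontal distance between spool_center and post_seat below 0.004 m and angle between spool_center's own z axis and vertical below 0.06 rad and value of joint lever below 0.3 rad), for 0.2 s.
At the end, for the whole second after the job is handed in: the gripper is still pressing or gripping the lever down on its stop (within 0.06 rad), the ram bears on the bearing, which is home within 1 mm; the carriage is fully in (within 3 mm) and the spool sits flat on its post (value of joint lever above 1.19 rad and contact force between the fingers and lever above 2 N and contact force between ram and spool above 4 N and value of joint bearing above 0.004 m and value of joint carriage above 0.117 m and horizontal distance between spool_center and post_seat below 0.004 m and z of spool_center in the frame of post_seat below 0.016 m and angle between spool_center's own z axis and vertical below 0.06 rad); the arm keeps its last pose, push and grip.
It fails at once if another thing on the bench is pushed away (distance of any of big_spool_center, reel_center, carton_center from where it was at the start of the episode above 0.02 m).
It also fails if it takes over 72 s, if anything falls off the work surface, if the arm or the gripper's body presses on something with over 40 N, if the wrist force passes 120 N, or if a joint passes its speed limit or range.

ROBOT

A 7-joint arm with a two-finger parallel gripper is mounted at the origin on the work surface. World frame = base frame: x ahead of the robot, y to its left, z up, the work surface at z = 0. Lengths are in m, angles in rad, forces in N, time in s.
With the tool pointing down it reaches from about 0.4 to 0.75 m from the base axis. Payload 19.5 kg.
Tool frame: the origin (TCP) lies between the finger pads; the fingertips stand 14 mm ahead of it and the grasp point (between the pads) lies 5 mm behind it; y points along the fingers, z is the direction in which the jaws open and shut, and the axes are right-handed (so a half turn about y gives the same grasp; the last joint's range is limited). The gripper opens to 85 mm and grips with 20 to 120 N. Pads are 22 mm wide; open, the fingers measure 114 mm over their backs; the gripper's body (76 mm by 85 mm) begins 54 mm behind the grasp point. The pads swing forward as they close: fully open they stand 13 mm farther back than shut.
Start: joints at [-1.294, 0.707, -0.028, 1.485, 0.022, 0.951, -0.075], TCP at [0.18, 0.546, 0.245] pointing down, gripper open.
Joint ranges: [-2.71, 2.71], [-0.32, 2.16], [-1.57, 1.52], [0, 2.45], [-1.46, 4.6], [0, 2.02], [-2.83, 2.83]. Speed limits (rad/s): [1.89, 1.89, 2.57, 2.57, 3.01, 3.01, 3.01].

INTERFACE

Orientations are given as a rotation vector (axis times angle).
In Python, from bench import telemetry, get_image, camera_model, ctrl gives the robot as it stands. The module is installed in compiled form; this text tells all that it offers.
- The arm moves only by the tool arm_command, never from a script. Its argument "plan" is one flat list of numbers, 6 for each row, row after row: the shift along the tool's x, y, z in mm, then the turn, a rotation vector about the tool's x, y, z in degrees. In form: [tx, ty, tz, ax, ay, az, tx, ty, tz, ax, ay, az, ...]. A call has 1 to 5 rows; each row is the pose to reach, as a shift and turn from the pose commanded when the call began, along the tool's axes at that moment; what a row does not reach only later rows make up. A row lasts 1/8 s, in which the tool goes at most 62.5 mm and 10.7 degrees, less where a joint would pass 70% of its speed; a pose out of reach is approached as far as the arm can. A call with a gripper value outside its range is refused whole. "grip" is the finger opening in mm, from 0 to 85.4, set as the call begins (left out, the last holds). The fingers move at their own pace and stop on an object; the grip force is fixed at half the most. Time passes only in rows, so rows that repeat a pose let the fingers close. It gives the time, the measured TCP pose, the force and the opening at its end, in the units of the state.
- telemetry.observe(): the state, without advancing time (a new reading comes with each control period).
- get_image(name): name is "scene" or "side" or "wrist"; returns the picture (480x640x3 uint8, red, green, blue); there is no depth.
- camera_model(name): a dict with "camera_matrix" (3x3 intrinsics, pixels), "world_to_cam" (4x4, takes a point from world to camera coordinates). Camera axes: x right, y down, z forward; pixel columns grow to the right and rows downward; lengths in m; the calibration is good to about 2 mm. A picture is of the moment at which its call begins: read the wrist's pose just before it. camera_model takes no time and is no camera call; for the wrist camera it gives the pose at the moment of the call.
- ctrl.job_done(): hands the job in, once; it reports no verdict.
The state is a dict: "t": time; "qpos": joint angles; "qvel": joint speeds; "tau": joint torques, N m; "position": TCP position; "orientation": TCP orientation; "force": force on the tool from outside, world axes, zero at the start; "ft_torque": the same for the moment, N m; "width": finger opening in m.
Only numpy, scipy, OpenCV 4.12 (cv2) and the standard library are available. Lean on these libraries where they do the work, as an engineer would, in place of code of your own. Each camera call takes 0.05 s, during which the arm holds its last target.

## Working session

There is one attempt and no reset: what is moved stays moved. The work goes in short steps, Python scripts to look and compute and a tool call to move; the robot and the scene stay as the last step left them, time stands still between calls to the robot, and variables do not carry over. Pictures are saved under pics/ and viewed, and the job is handed in when it is done.

Besides the shell and the picture viewer there is one more tool, called as name(argument=value, ...) on one line, values as JSON. arm_command: Moves the arm, as the interface text tells. Its arguments: {"type":"object","properties":{"plan":{"type":"array","items":{"type":"number"}},"grip":{"type":"number"}},"required":["plan"]}

```bash
mkdir -p pics; ls; python3 - <<'E'
from bench import telemetry,get_image,camera_model
import cv2,numpy as np
s=telemetry.observe();print(s)
for n in ["scene","side","wrist"]:
    m=camera_model(n);print(n,np.round(m["camera_matrix"],1).tolist(),np.round(m["world_to_cam"],4).tolist())
    cv2.imwrite(f"pics/{n}0.png",cv2.cvtColor(get_image(n),cv2.COLOR_RGB2BGR))
E
```

```text
pics
{'t': 0.0, 'qpos': array([-1.29374545,  0.70709343, -0.02761606,  1.48498158,  0.02198514,
        0.95090634, -0.07549746]), 'qvel': array([ 0.00181803,  0.00148515, -0.00044038,  0.00043288, -0.0014217 ,
        0.00060024, -0.00075442]), 'tau': array([ 3.00826368e-04, -8.83214951e+01,  1.23476151e+00, -2.36158025e+01,
        1.69147155e-02,  6.70101901e-03, -4.77992899e-06]), 'position': array([0.18011481, 0.54580508, 0.24483706]), 'orientation': array([-1.55735987,  0.25031485, -0.25007955]), 'force': array([-0.64041078, -0.11011276, -0.63841244]), 'ft_torque': array([-0.00436334, -0.00790227, -0.06238508]), 'width': 0.08542122844601746}
scene [[456.7, 0.0, 320.6], [0.0, 456.7, 247.1], [0.0, 0.0, 1.0]] [[-0.4332, 0.9012, 0.0099, 0.2469], [0.4832, 0.2415, -0.8415, -0.0599], [-0.7608, -0.3598, -0.5401, 1.5109], [0.0, 0.0, 0.0, 1.0]]
side [[460.6, 0.0, 320.6], [0.0, 460.6, 231.6], [0.0, 0.0, 1.0]] [[0.9753, -0.2209, 0.001, -0.5051], [-0.1134, -0.5046, -0.8558, 0.2153], [0.1896, 0.8346, -0.5172, 0.9371], [0.0, 0.0, 0.0, 1.0]]
wrist [[427.1, 0.0, 320.7], [0.0, 427.1, 243.9], [0.0, 0.0, 1.0]] [[0.3137, 0.9495, -0.0023, -0.5745], [0.9118, -0.3005, 0.2797, -0.0362], [0.2649, -0.0899, -0.9601, 0.3798], [0.0, 0.0, 0.0, 1.0]]
```

View pics/scene0.png

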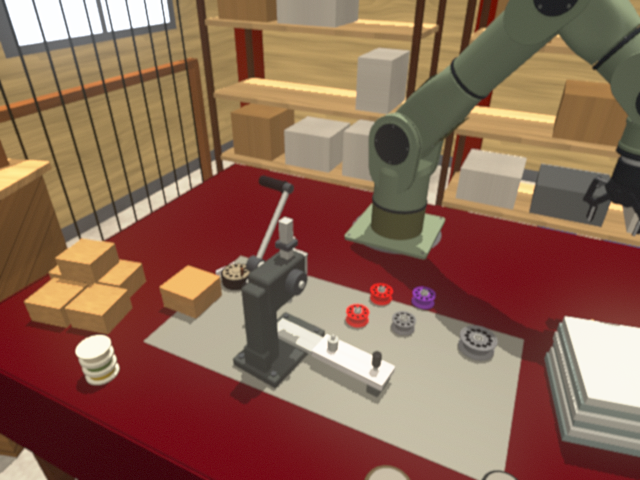

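View pics/side0.png

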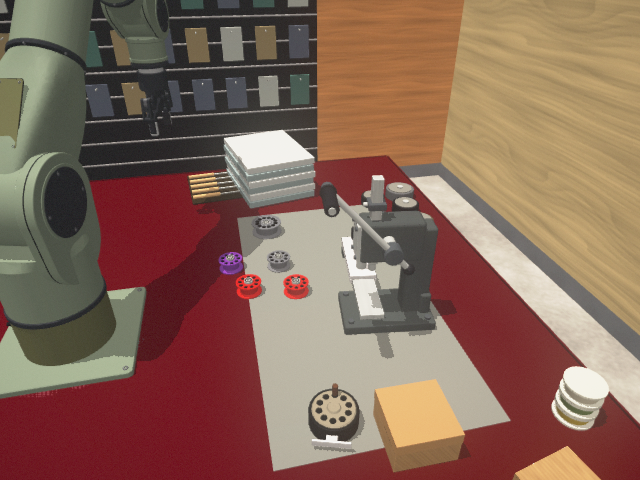

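View pics/wrist0.png

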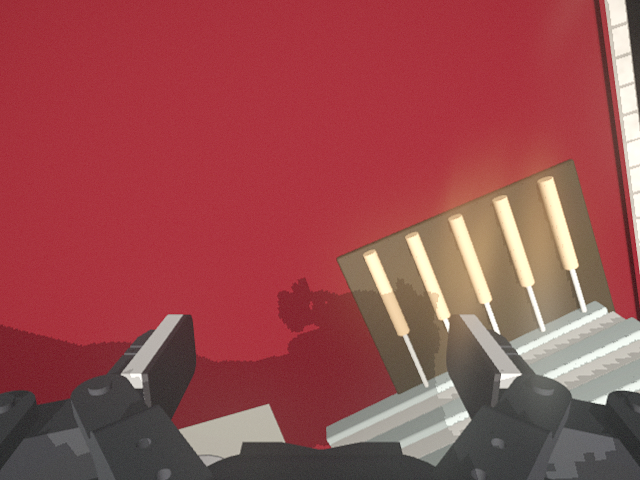

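Candidates for the small spool in the scene view are grey (403,320), big grey (478,338), red (381,293) and (357,315), and purple (424,297). By the description, I choose the grey one at (403,320). Next I'll check it in close crops.

```bash
python3 - <<'E'
import cv2
a=cv2.imread("pics/scene0.png");b=cv2.imread("pics/side0.png")
cv2.imwrite("pics/c1.png",cv2.resize(a[260:400,230:510][:, :],None,fx=2.85,fy=2.85,interpolation=cv2.INTER_CUBIC))
cv2.imwrite("pics/c2.png",cv2.resize(b[170:340,210:450],None,fx=3.3,fy=3.3,interpolation=cv2.INTER_CUBIC))
cv2.imwrite("pics/c3.png",cv2.resize(a[165:385,200:400],None,fx=2.7,fy=2.7,interpolation=cv2.INTER_CUBIC))
E
```

```text
(no output)
```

View pics/c1.png

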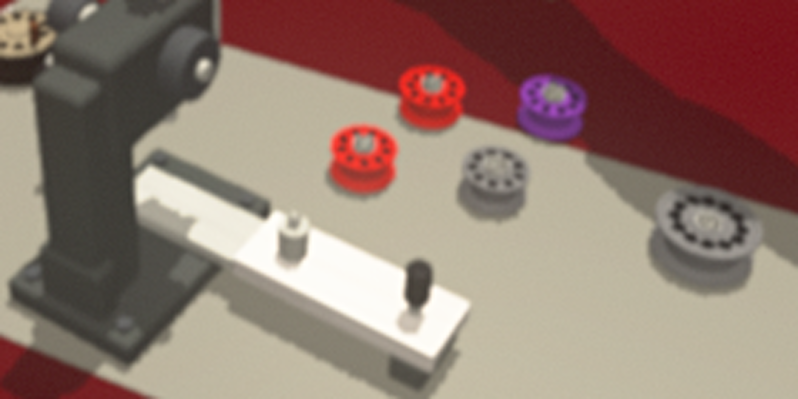

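View pics/c2.png

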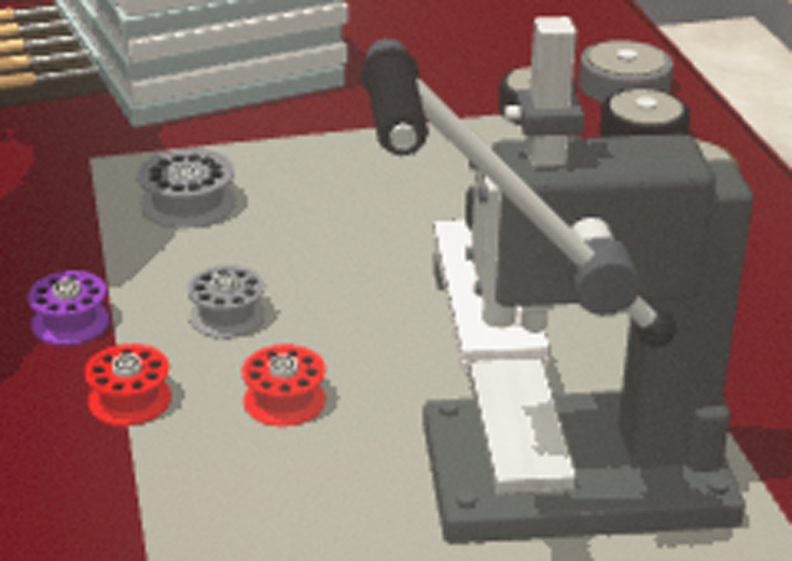

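View pics/c3.png

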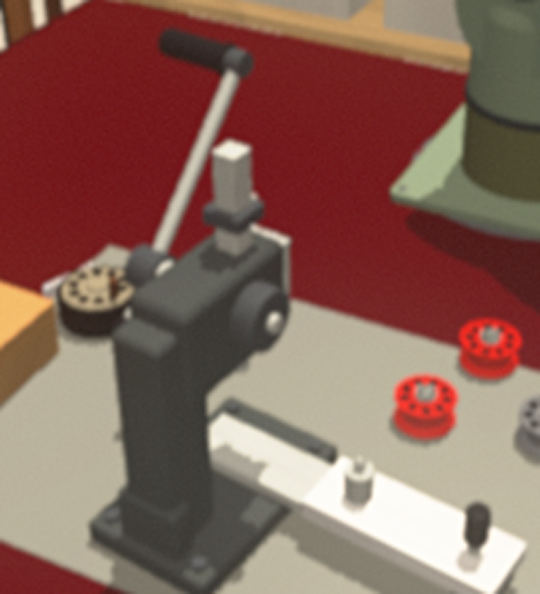

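```bash
cat > h.py <<'E'
import numpy as np
from bench import telemetry,get_image,camera_model
import cv2
def ray(n,uv,m=None):
    m=m or camera_model(n);T=m["world_to_cam"];K=m["camera_matrix"]
    d=T[:3,:3].T@np.linalg.solve(K,[uv[0],uv[1],1]);c=-T[:3,:3].T@T[:3,3];return c,d/np.linalg.norm(d)
def atz(n,uv,z,m=None):
    c,d=ray(n,uv,m);return c+d*(z-c[2])/d[2]
def proj(n,p,m=None):
    m=m or camera_model(n);T=m["world_to_cam"];q=m["camera_matrix"]@(T[:3,:3]@np.asarray(p,float)+T[:3,3]);return q[:2]/q[2]
def tri(a,b):
    A=[];r=[]
    for n,uv in (a,b):
        c,d=ray(n,uv);P=np.eye(3)-np.outer(d,d);A.append(P);r.append(P@c)
    return np.linalg.lstsq(np.vstack(A),np.hstack(r),rcond=None)[0]
E
python3 - <<'E'
from h import *
np.set_printoptions(precision=4,suppress=True)
c1=lambda u,v:(230+u/2.85,260+v/2.85)
c2=lambda u,v:(210+u/3.3,170+v/3.3)
c3=lambda u,v:(200+u/2.7,165+v/2.7)
print("spool",atz("scene",c1(495,165),.033),atz("side",c2(225,283),.033),tri(("scene",c1(495,165)),("side",c2(225,283))))
print("pin",atz("scene",c1(294,216),.083)); print("post",atz("scene",c1(293,227),.072))
print("knob top",atz("scene",c1(419,265),.088),atz("scene",c1(417,285),.072))
print("grip outer",tri(("scene",c3(163,40)),("side",c2(403,135))))
print("grip inner",tri(("scene",c3(238,60)),("side",c2(388,48))))
print("hub",tri(("scene",c3(148,265)),("side",c2(605,275))))
for n,u in(("red1",(433,83)),("red2",(364,143)),("pur",(554,92))):print(n,atz("scene",c1(*u),.033))
print("big",atz("scene",c1(708,220),.032))
E
```

```text
spool [0.4505 0.1627 0.033 ] [0.4456 0.1531 0.033 ] [0.446  0.1613 0.0282]
pin [0.6289 0.057  0.083 ]
post [0.6292 0.0566 0.072 ]
knob top [0.6394 0.1586 0.088 ] [0.6431 0.1596 0.072 ]
grip outer [ 0.4921 -0.1909  0.3357]
grip inner [ 0.5049 -0.1116  0.3407]
hub [ 0.6208 -0.1356  0.2044]
red1 [0.3677 0.079  0.033 ]
red2 [0.4732 0.0536 0.033 ]
pur [0.3316 0.1815 0.033 ]
big [0.4373 0.3349 0.032 ]
```

```bash
cat >> h.py <<'E'
from scipy.spatial.transform import Rotation as R
np.set_printoptions(precision=4,suppress=True)
def topdown(ang,tilt=0):
    "tool y down, tool z along world angle ang (deg)"
    a=np.radians(ang);z=np.array([np.cos(a),np.sin(a),0]);y=np.array([0,0,-1.]);x=np.cross(y,z)
    return R.from_matrix(np.c_[x,y,z])
def delta(p,Rt=None,s=None):
    s=s or telemetry.observe();R0=R.from_rotvec(s["orientation"])
    d=R0.inv().apply(np.asarray(p)-s["position"])*1000
    r=(R0.inv()*Rt).as_rotvec(degrees=True) if Rt is not None else np.zeros(3)
    print("pos",s["position"],"F",s["force"],"w",round(s["width"],4),"t",round(s["t"],2));print("delta",np.round(d,1),np.round(r,2),"deg",round(np.linalg.norm(r),1))
def save(n,name,box=None,f=1):
    im=cv2.cvtColor(get_image(n),cv2.COLOR_RGB2BGR)
    if box: im=im[box[1]:box[3],box[0]:box[2]]
    cv2.imwrite("pics/"+name,cv2.resize(im,None,fx=f,fy=f,interpolation=cv2.INTER_CUBIC))
E
python3 - <<'E'
from h import *
s=telemetry.observe();print(R.from_rotvec(s["orientation"]).as_matrix())
m=camera_model("wrist");T=m["world_to_cam"];c=-T[:3,:3].T@T[:3,3];Rt=R.from_rotvec(s["orientation"])
print("cam in tool",Rt.inv().apply(c-s["position"]), "cam fwd in tool",Rt.inv().apply(T[2,:3]))
for a in (-8,172): 
    print(a);delta([0.448,0.159,0.2],topdown(a),s)
E
```

```text
[[ 0.9496 -0.0002  0.3134]
 [-0.3134 -0.0008  0.9496]
 [ 0.0001 -1.     -0.0008]]
cam in tool [-0.0713 -0.1285  0.0005] cam fwd in tool [ 0.2796  0.9601 -0.0014]
-8
pos [0.1802 0.5459 0.245 ] F [-0.6493 -0.7136 -0.3736] w 0.0854 t 0.15
delta [ 375.6   45.2 -283.4] [ 0.04 79.73  0.03] deg 79.7
172
pos [0.1802 0.5459 0.245 ] F [-0.6493 -0.7136 -0.3736] w 0.0854 t 0.15
delta [ 375.6   45.2 -283.4] [   0.04 -100.27   -0.04] deg 100.3
```

arm_command(plan=[37.6, 0, -28.3, 0, 8, 0, 75.2, 0, -56.7, 0, 16, 0, 113, 0, -85, 0, 24, 0, 150, 0, -113, 0, 32, 0, 188, 0, -142, 0, 40, 0])

```text
t: 0.78
position: [0.3149, 0.351, 0.2453]
orientation: [-1.42, 0.796, -0.796]
force: [1.6, 0.5, -0.5]
width: 0.0855
```

```bash
python3 - <<'E'
from h import *
delta([0.448,0.159,0.2],topdown(-8))
E
```

```text
pos [0.3149 0.351  0.2453] F [ 1.5664  0.5337 -0.473 ] w 0.0855 t 0.78
delta [233.2  45.3  13.3] [-0.   39.48  0.  ] deg 39.5
```

arm_command(plan=[46, 9, 2.7, 0, 8, 0, 93, 18, 5.3, 0, 16, 0, 140, 27, 8, 0, 24, 0, 187, 36, 10.6, 0, 32, 0, 233, 45, 13.3, 0, 39.5, 0])

```text
t: 1.4
position: [0.4488, 0.1598, 0.2]
orientation: [-1.14, 1.311, -1.312]
force: [0.2, 0.2, -0.1]
width: 0.0853
```

arm_command(plan=[0, 0, 0, 0, 0, 0, 0, 0, 0, 0, 0, 0])

```text
t: 1.65
position: [0.4478, 0.1615, 0.2002]
orientation: [-1.143, 1.308, -1.307]
force: [-0.8, 0.0, 0.5]
width: 0.0853
```

```bash
python3 - <<'E'
from h import *
delta([0.448,0.159,0.2],topdown(-8))
m=camera_model("wrist");np.save("w1.npy",m,allow_pickle=True)
save("wrist","w1.png")
print(proj("wrist",[.448,.159,.033],m))
E
```

```text
pos [0.4478 0.1615 0.2002] F [-0.8359  0.0492  0.4744] w 0.0853 t 1.65
delta [2.5 0.2 0.6] [ 0.03  0.3  -0.01] deg 0.3
[321.9875 227.055 ]
```

View pics/w1.png

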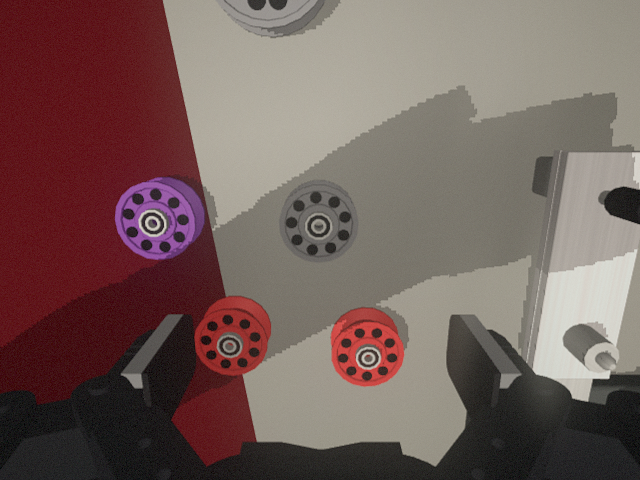

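```bash
python3 - <<'E'
import cv2
a=cv2.imread("pics/w1.png")
x=cv2.resize(a[160:280,260:380],None,fx=4.5,fy=4.5,interpolation=cv2.INTER_CUBIC)
y=cv2.resize(a[300:400,540:640],None,fx=4.5,fy=4.5,interpolation=cv2.INTER_CUBIC)
cv2.imwrite("pics/c4.png",x);cv2.imwrite("pics/c5.png",y)
E
```

```text
(no output)
```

View pics/c4.png

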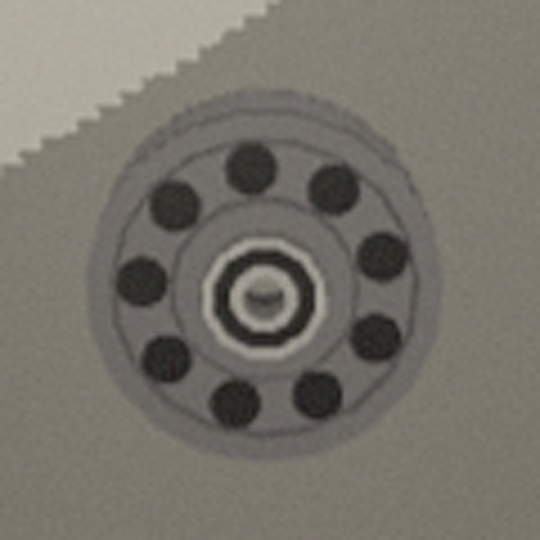

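View pics/c5.png

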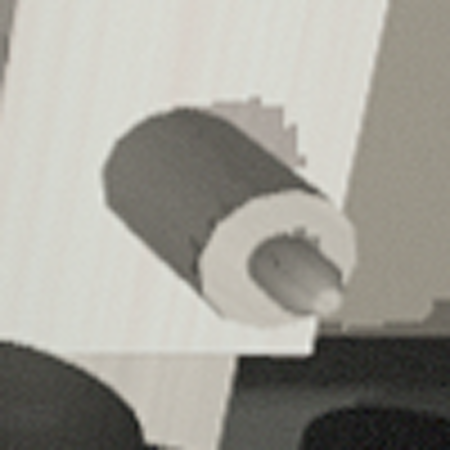

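```bash
python3 - <<'E'
from h import *
m=np.load("w1.npy",allow_pickle=True).item()
b=atz("wrist",(318.7,226.2),.033,m);print("spool",b)
print("spool flange",atz("wrist",(260+264/4.5,160+288/4.5),.028,m))
print("post",atz("wrist",(601.8,357.3),.072,m))
print("knob",atz("wrist",(635,205),.088,m))
# carriage plate left edge direction
p=atz("wrist",(567,151),.044,m);q=atz("wrist",(532,360),.044,m);print(p,q,np.degrees(np.arctan2(*(p-q)[:2][::-1])))
delta([b[0],b[1],.018],topdown(-8))
E
```

```text
spool [0.4458 0.1599 0.033 ]
spool flange [0.4458 0.1603 0.028 ]
post [0.6253 0.0529 0.072 ]
knob [0.6288 0.1615 0.088 ]
[0.6137 0.1909 0.044 ] [0.5915 0.0381 0.044 ] 81.75047114891083
pos [0.4476 0.1619 0.2003] F [-0.1325  0.6157  0.3378] w 0.0855 t 1.7
delta [  2.2 182.3  -1.5] [ 0.02  0.34 -0.02] deg 0.3
```

arm_command(plan=[2.2, 45, -1.5, 0, 0.3, 0, 2.2, 90, -1.5, 0, 0.3, 0, 2.2, 130, -1.5, 0, 0.3, 0, 2.2, 160, -1.5, 0, 0.3, 0, 2.2, 182, -1.5, 0, 0.3, 0])

```text
t: 2.33
position: [0.4457, 0.1601, 0.0172]
orientation: [-1.141, 1.311, -1.31]
force: [1.2, 0.5, 0.0]
width: 0.0853
```

arm_command(plan=[0, 0, 0, 0, 0, 0, 0, 0, 0, 0, 0, 0])

```text
t: 2.58
position: [0.4464, 0.1596, 0.0192]
orientation: [-1.139, 1.311, -1.311]
force: [-0.0, -0.4, -0.4]
width: 0.0855
```

```bash
python3 - <<'E'
from h import *
m=camera_model("wrist")
save("wrist","w2.png");save("side","s2.png",(200,180,360,300),5)
delta([.4458,.160,.018],topdown(-8))
print(proj("wrist",[.4458,.160,.033],m))
E
```

```text
pos [0.4466 0.1595 0.0193] F [ 0.2797 -0.9607 -0.6007] w 0.0853 t 2.67
delta [-0.4  1.3 -0.9] [-0.06 -0.03 -0.03] deg 0.1
[319.6747 362.4753]
```

View pics/w2.png

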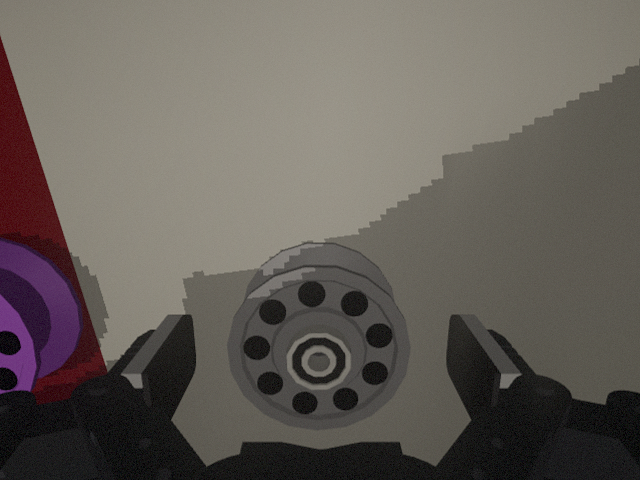

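View pics/s2.png

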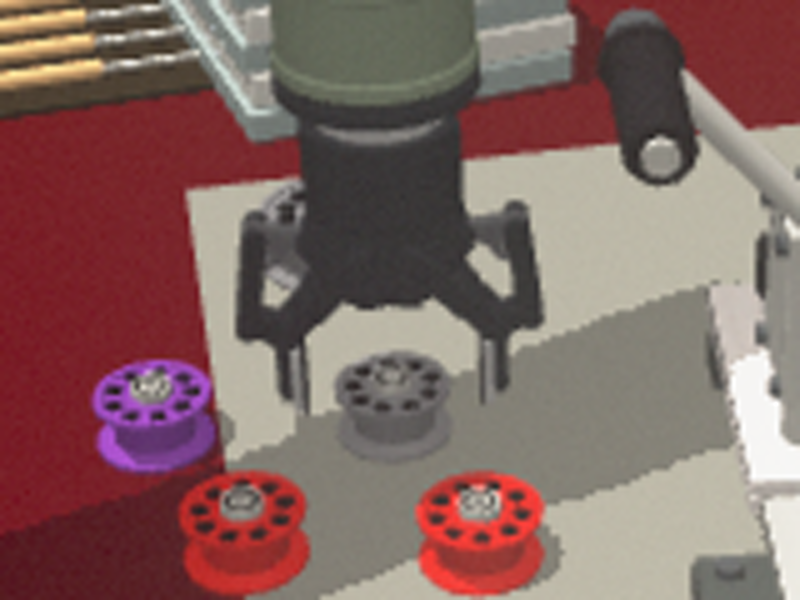

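arm_command(plan=[0.5, 6.5, -1, 0, 0, 0, 0.5, 6.5, -1, 0, 0, 0])

```text
t: 2.92
position: [0.445, 0.1587, 0.0116]
orientation: [-1.14, 1.312, -1.312]
force: [-0.6, -0.2, 0.4]
width: 0.0855
```

arm_command(plan=[0, 0, 0, 0, 0, 0, 0, 0, 0, 0, 0, 0, 0, 0, 0, 0, 0, 0, 0, 0, 0, 0, 0, 0, 0, 0, 0, 0, 0, 0], grip=50)

```text
t: 3.55
position: [0.4453, 0.1587, 0.0123]
orientation: [-1.139, 1.312, -1.312]
force: [-1.5, 0.3, 14.6]
width: 0.0565
```

```bash
python3 - <<'E'
from h import *
m=camera_model("wrist")
save("wrist","w3.png")
delta([.4458,.160,.018],topdown(-8))
E
```

```text
pos [0.4453 0.1587 0.0123] F [-1.5673 -0.5322 15.1016] w 0.0566 t 3.6
delta [-1.4 -5.7  0.3] [-0.02 -0.09 -0.01] deg 0.1
```

View pics/w3.png

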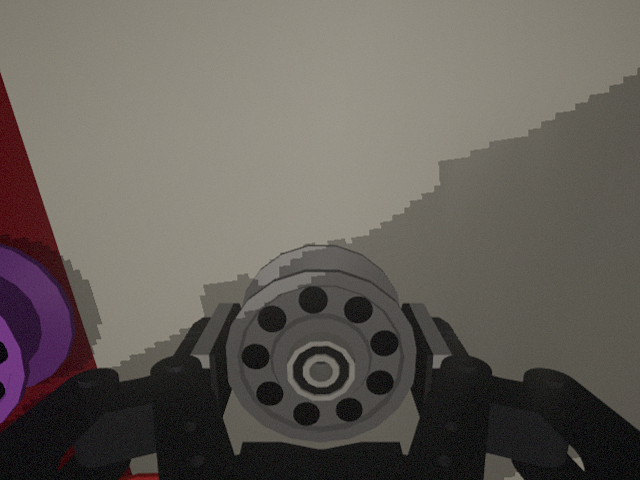

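arm_command(plan=[0, -10, 0, 0, 0, 0, 0, -30, 0, 0, 0, 0, 0, -70, 0, 0, 0, 0, 0, -120, 0, 0, 0, 0, 0, -170, 0, 0, 0, 0])

```text
t: 4.22
position: [0.4449, 0.1586, 0.1839]
orientation: [-1.139, 1.312, -1.312]
force: [0.9, 0.9, -1.5]
width: 0.0562
```

```bash
python3 - <<'E'
from h import *
delta([.6265,.054,.235],topdown(-8))
E
```

```text
pos [0.4449 0.1586 0.1839] F [ 0.8798  0.9427 -1.5093] w 0.0562 t 4.22
delta [ 78.1 -51.1 194.5] [ 0.01 -0.07 -0.  ] deg 0.1
```

arm_command(plan=[12, -10, 30, 0, 0, 0, 30, -25, 75, 0, 0, 0, 50, -40, 125, 0, 0, 0, 68, -50, 170, 0, 0, 0, 78, -51, 194.5, 0, 0, 0])

```text
t: 4.85
position: [0.6282, 0.0524, 0.2338]
orientation: [-1.138, 1.312, -1.314]
force: [-0.2, 1.2, -1.0]
width: 0.0565
```

arm_command(plan=[0, 0, 0, 0, 0, 0, 0, 0, 0, 0, 0, 0, 0, 0, 0, 0, 0, 0])

```text
t: 5.22
position: [0.6264, 0.0549, 0.2331]
orientation: [-1.14, 1.312, -1.311]
force: [0.5, 0.0, -1.1]
width: 0.0561
```

```bash
python3 - <<'E'
from h import *
m=camera_model("wrist");np.save("w4.npy",m,allow_pickle=True)
save("wrist","w4.png");save("side","s4.png");save("scene","sc4.png",(200,150,460,400),3)
delta([.6265,.054,.235],topdown(-8))
E
```

```text
pos [0.6266 0.0546 0.233 ] F [ 0.4419 -0.4837 -1.7918] w 0.0565 t 5.38
delta [ 0.6 -2.  -0. ] [-0.   -0.04 -0.  ] deg 0.0
```

View pics/w4.png

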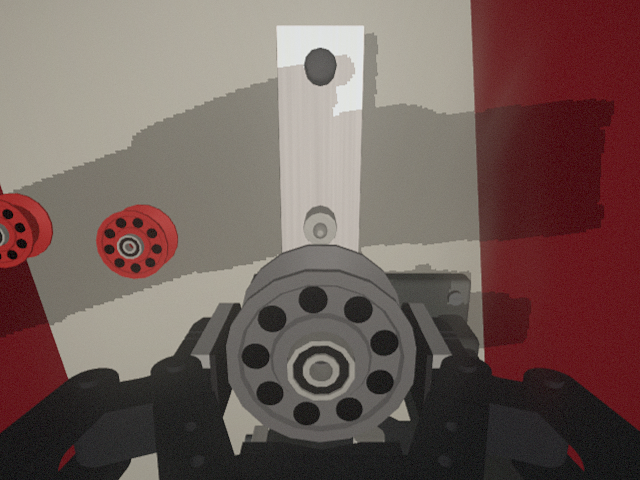

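View pics/sc4.png

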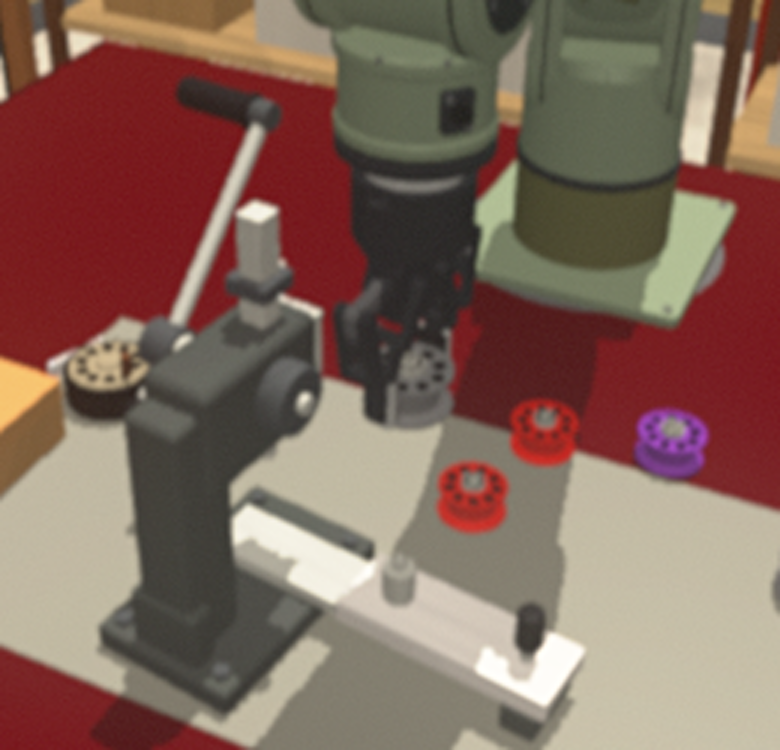

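```bash
python3 - <<'E'
import cv2,numpy as np
a=cv2.imread("pics/w4.png")
x=cv2.resize(a[30:280,260:380],None,fx=3.2,fy=3.2,interpolation=cv2.INTER_CUBIC)[:592*0+800]
x=cv2.resize(a[190:260,280:360],None,fx=5,fy=5,interpolation=cv2.INTER_CUBIC)
y=cv2.resize(a[330:410,280:360],None,fx=5,fy=5,interpolation=cv2.INTER_CUBIC)[:350]
z=cv2.resize(a[40:110,280:360],None,fx=5,fy=5,interpolation=cv2.INTER_CUBIC)
cv2.imwrite("pics/c6.png",np.hstack([x,y]));cv2.imwrite("pics/c7.png",z)
E
```

```text
(no output)
```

View pics/c6.png

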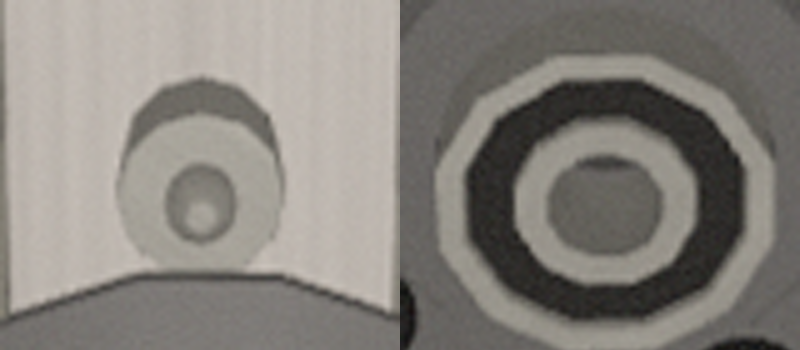

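View pics/c7.png

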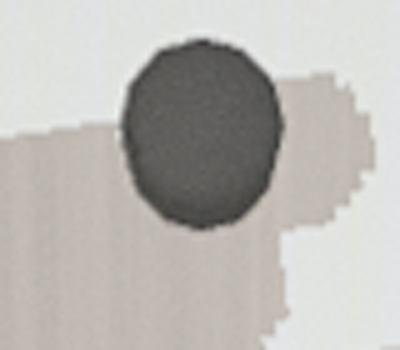

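```bash
python3 - <<'E'
from h import *
m=np.load("w4.npy",allow_pickle=True).item()
p=atz("wrist",(320.1,228.8),.072,m);q=atz("wrist",(320.2,233.4),.083,m);b=atz("wrist",(320.9,370.6),.2537,m);k=atz("wrist",(320.4,64.4),.088,m)
print(p,q,b,k,"dirpk",np.degrees(np.arctan2(*(k-p)[:2][::-1])))
s=telemetry.observe();print("bearing-tcp",b-s["position"])
# bearing height check by diameter: 20mm over 68.2px wide
T=m["world_to_cam"];print("depth from size",m["camera_matrix"][0,0]*.020/68.2,"vs",(T[:3,:3]@b+T[:3,3])[2])
d=p-b;print("need xy",d)
delta([s["position"][0]+d[0],s["position"][1]+d[1],.0125+.072+.02],topdown(-8),s)
E
```

```text
[0.6254 0.0529 0.072 ] [0.6254 0.0524 0.083 ] [0.6264 0.0568 0.2537] [0.6403 0.1566 0.088 ] dirpk 81.83175013373588
bearing-tcp [-0.0003  0.0021  0.0207]
depth from size 0.12523466545776743 vs 0.1230846276341846
need xy [-0.001  -0.0039 -0.1817]
pos [0.6266 0.0546 0.233 ] F [ 0.4419 -0.4837 -1.7918] w 0.0565 t 5.38
delta [  4.  128.5  -0.5] [-0.   -0.04 -0.  ] deg 0.0
```

arm_command(plan=[3.5, 35, -1, 0, 0, 0, 3.5, 75, -1, 0, 0, 0, 3.5, 105, -1, 0, 0, 0, 3.5, 122, -1, 0, 0, 0, 3.5, 128, -1, 0, 0, 0])

```text
t: 6.0
position: [0.6253, 0.0509, 0.1045]
orientation: [-1.14, 1.312, -1.312]
force: [-0.9, 0.3, 0.1]
width: 0.0564
```

arm_command(plan=[0, 0, 0, 0, 0, 0, 0, 0, 0, 0, 0, 0, 0, 0, 0, 0, 0, 0])

```text
t: 6.38
position: [0.6257, 0.0509, 0.1055]
orientation: [-1.139, 1.312, -1.313]
force: [-0.3, 0.1, -1.5]
width: 0.0566
```

```bash
python3 - <<'E'
from h import *
save("side","s5.png",(300,150,460,270),5);save("scene","sc5.png",(270,260,430,380),5)
delta([.6253,.0512,.0845],topdown(-8))
P=[.6254,.0529]
for z in (.072,.083): print(z,proj("scene",P+[z]),proj("side",P+[z]))
E
```

```text
pos [0.6255 0.0509 0.1052] F [-0.3123  1.4059 -2.0694] w 0.0563 t 6.47
delta [-0.3 20.7 -0.3] [-0.03 -0.07 -0.  ] deg 0.1
0.072 [331.9696 337.9625] [361.0238 255.9457]
0.083 [332.0907 334.1653] [361.2463 251.9733]
```

View pics/s5.png

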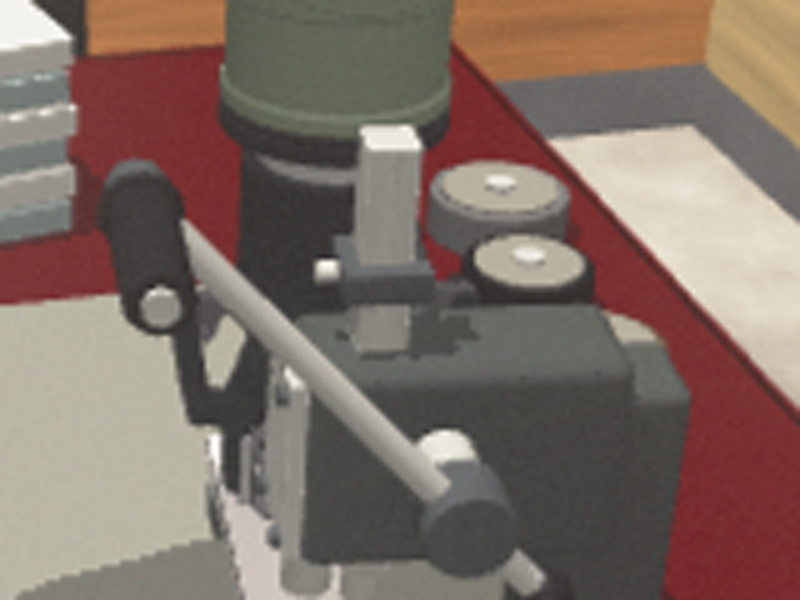

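View pics/sc5.png

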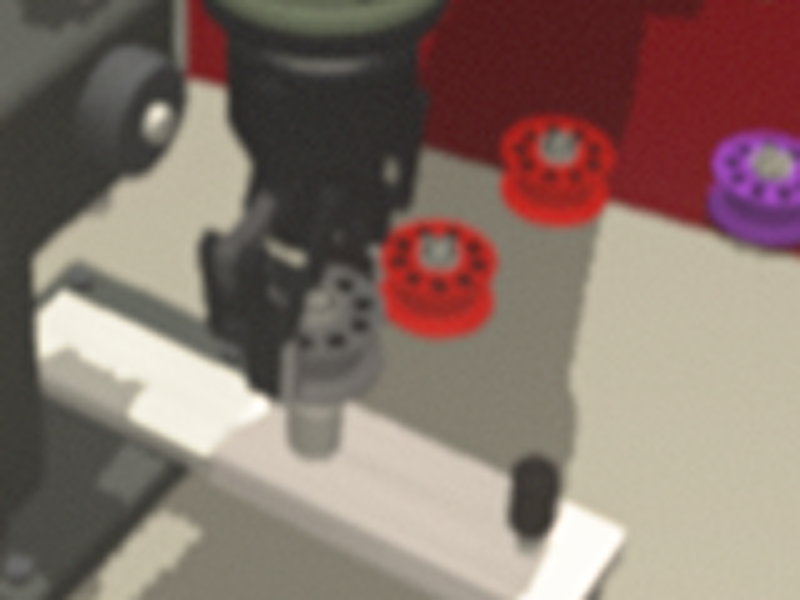

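```bash
python3 - <<'E'
from h import *
for y in (.0529,.0569): print((proj("scene",[.6254,y,.126])-[270,260])*5)
E
```

```text
[312.892 294.326]
[321.6806 297.2025]
```

arm_command(plan=[0, 4, 0, 0, 0, 0, 0, 8, 0, 0, 0, 0, 0, 11, 0, 0, 0, 0, 0, 14, 0, 0, 0, 0])

```text
t: 6.98
position: [0.6254, 0.0509, 0.0905]
orientation: [-1.139, 1.312, -1.312]
force: [-0.0, 0.5, -0.5]
width: 0.0566
```

arm_command(plan=[0, 2, 0, 0, 0, 0, 0, 4, 0, 0, 0, 0, 0, 5, 0, 0, 0, 0, 0, 5, 0, 0, 0, 0])

```text
t: 7.48
position: [0.6254, 0.0509, 0.0858]
orientation: [-1.139, 1.312, -1.312]
force: [0.1, -0.7, 0.2]
width: 0.0563
```

arm_command(plan=[0, 1, 0, 0, 0, 0, 0, 1.5, 0, 0, 0, 0, 0, 1.5, 0, 0, 0, 0])

```text
t: 7.85
position: [0.6254, 0.0509, 0.0845]
orientation: [-1.139, 1.312, -1.312]
force: [-0.6, 0.7, 3.2]
width: 0.0562
```

arm_command(plan=[0, 0.5, 0, 0, 0, 0, 0, 0.5, 0, 0, 0, 0])

```text
t: 8.1
position: [0.6254, 0.0508, 0.0844]
orientation: [-1.139, 1.312, -1.312]
force: [-4.1, -0.6, 12.0]
width: 0.0566
```

```bash
python3 - <<'E'
from h import *
s=telemetry.observe();print(s["position"],s["force"])
save("scene","sc6.png",(290,290,410,380),6)
E
```

```text
[0.6254 0.0508 0.0844] [-4.0685 -0.6094 12.0069]
```

View pics/sc6.png

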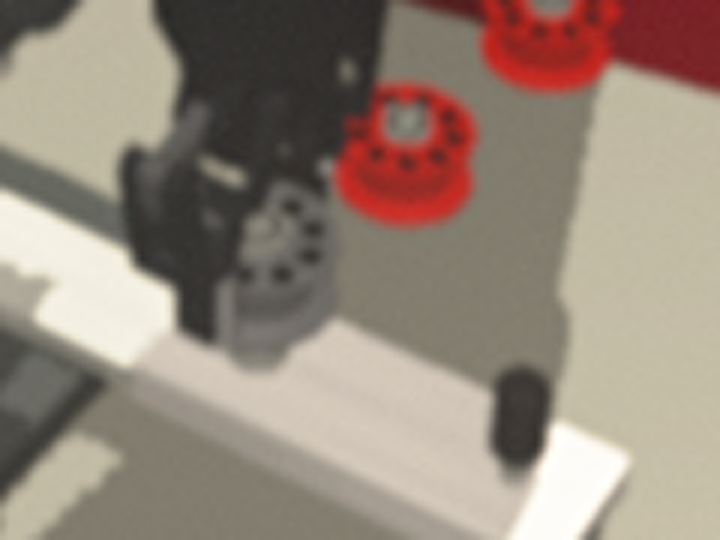

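arm_command(plan=[0, 0, 0, 0, 0, 0, 0, 0, 0, 0, 0, 0, 0, 0, 0, 0, 0, 0, 0, 0, 0, 0, 0, 0], grip=85)

```text
t: 8.65
position: [0.6254, 0.0509, 0.0837]
orientation: [-1.139, 1.312, -1.312]
force: [0.2, 0.5, -0.7]
width: 0.0851
```

```bash
python3 - <<'E'
from h import *
s=telemetry.observe();print(s["position"],s["force"],s["width"])
m=camera_model("wrist");np.save("w7.npy",m,allow_pickle=True)
save("wrist","w7.png")
P=[.6254,.0529];print(proj("wrist",P+[.105],m))
E
```

```text
[0.6254 0.0509 0.0837] [ 0.2182  0.4588 -0.7287] 0.08508685490535507
[320.8934 371.3563]
```

View pics/w7.png

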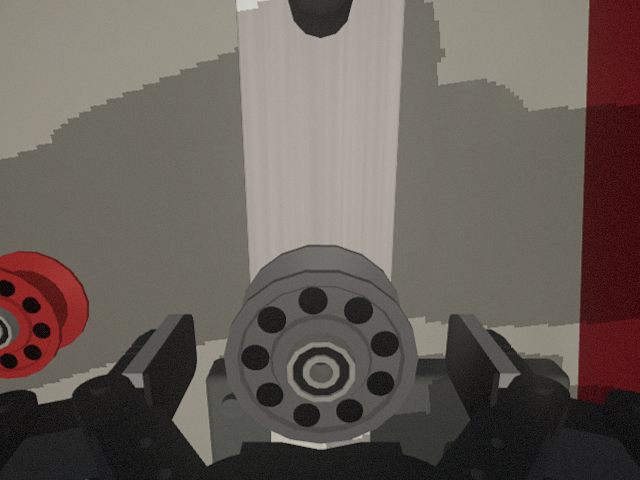

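arm_command(plan=[0, -10, 0, 0, 0, 0, 0, -30, 0, 0, 0, 0, 0, -60, 0, 0, 0, 0, 0, -85, 0, 0, 0, 0, 0, -90, 0, 0, 0, 0])

```text
t: 9.32
position: [0.626, 0.0509, 0.1758]
orientation: [-1.137, 1.31, -1.313]
force: [-0.1, 0.0, -1.3]
width: 0.0849
```

```bash
python3 - <<'E'
from h import *
m=camera_model("wrist")
save("wrist","w8.png")
P=[.6254,.0529];print(proj("wrist",P+[.105],m))
u=np.array([.1421,.9899]);k=np.array([.6403,.157])+.04*u
delta([k[0],k[1],.174],topdown(-8))
E
```

```text
[319.2251 265.8333]
pos [0.6258 0.0509 0.1753] F [0.4045 0.3374 0.4752] w 0.085 t 9.38
delta [-147.1    1.3   -0.4] [-0.1  -0.06 -0.02] deg 0.1
```

View pics/w8.png

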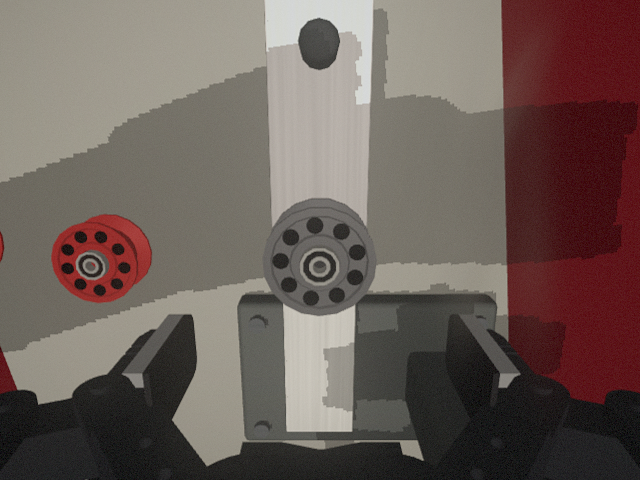

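Picture: the spool is seated on the post with its bearing at (320,265); predicted (319,266). Next I move beyond the knob and close the fingers.

arm_command(plan=[-20, 0, 0, 0, 0, 0, -55, 0, 0, 0, 0, 0, -95, 0, 0, 0, 0, 0, -130, 0, 0, 0, 0, 0, -147, 0, 0, 0, 0, 0], grip=0)

```text
t: 10.0
position: [0.6454, 0.1994, 0.1727]
orientation: [-1.142, 1.311, -1.309]
force: [-0.6, 0.1, 0.4]
width: -0.0
```

arm_command(plan=[0, 20, 0, 0, 0, 0, 0, 50, 0, 0, 0, 0, 0, 80, 0, 0, 0, 0, 0, 100, 0, 0, 0, 0, 0, 106, 0, 0, 0, 0])

```text
t: 10.62
position: [0.6457, 0.1962, 0.0667]
orientation: [-1.141, 1.313, -1.312]
force: [-0.7, -0.9, 0.4]
width: -0.0002
```

```bash
python3 - <<'E'
from h import *
u=np.array([.1421,.9899]);k=np.array([.6403,.157])-.099*u
delta([k[0],k[1],.068],topdown(-8))
save("scene","sc8.png",(270,240,450,375),4.4)
E
```

```text
pos [0.6457 0.1962 0.0667] F [-0.735  -0.8933  0.4311] w -0.0002 t 10.62
delta [138.6  -1.2   0. ] [ 0.07 -0.08  0.05] deg 0.1
```

View pics/sc8.png

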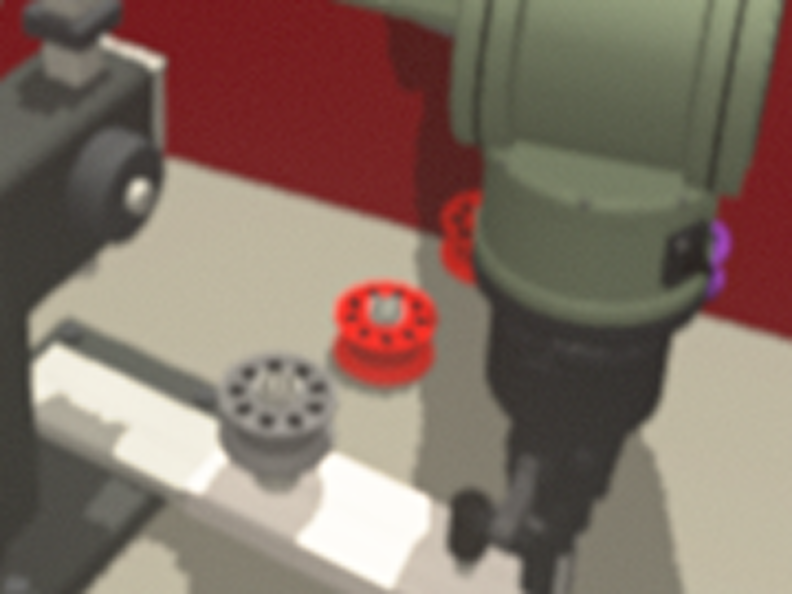

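arm_command(plan=[8, 0, 0, 0, 0, 0, 14, 0, 0, 0, 0, 0, 19, 0, 0, 0, 0, 0, 25, 0, 0, 0, 0, 0, 32, 0, 0, 0, 0, 0])

```text
t: 11.3
position: [0.6417, 0.1648, 0.0681]
orientation: [-1.139, 1.312, -1.312]
force: [1.1, 4.1, 2.3]
width: -0.0
```

arm_command(plan=[9, 0, 0, 0, 0, 0, 19, 0, 0, 0, 0, 0, 29, 0, 0, 0, 0, 0, 39, 0, 0, 0, 0, 0, 49, 0, 0, 0, 0, 0])

```text
t: 11.92
position: [0.6345, 0.1155, 0.0678]
orientation: [-1.139, 1.312, -1.312]
force: [1.9, 3.1, 2.7]
width: 0.0002
```

arm_command(plan=[9, 0, 0, 0, 0, 0, 18, 0, 0, 0, 0, 0, 27, 0, 0, 0, 0, 0, 35, 0, 0, 0, 0, 0, 42, 0, 0, 0, 0, 0])

```text
t: 12.55
position: [0.6286, 0.0741, 0.0678]
orientation: [-1.139, 1.312, -1.312]
force: [1.5, 3.5, 3.0]
width: 0.0
```

```bash
python3 - <<'E'
from h import *
u=np.array([.1421,.9899]);k=np.array([.6403,.157])-.099*u
delta([k[0],k[1],.068],topdown(-8))
save("scene","sc9.png",(230,200,410,335),4.4)
E
```

```text
pos [0.6286 0.0741 0.0678] F [1.4574 3.4869 3.0128] w 0.0 t 12.55
delta [15.3 -0.2 -0.3] [ 0.01 -0.07  0.01] deg 0.1
```

View pics/sc9.png

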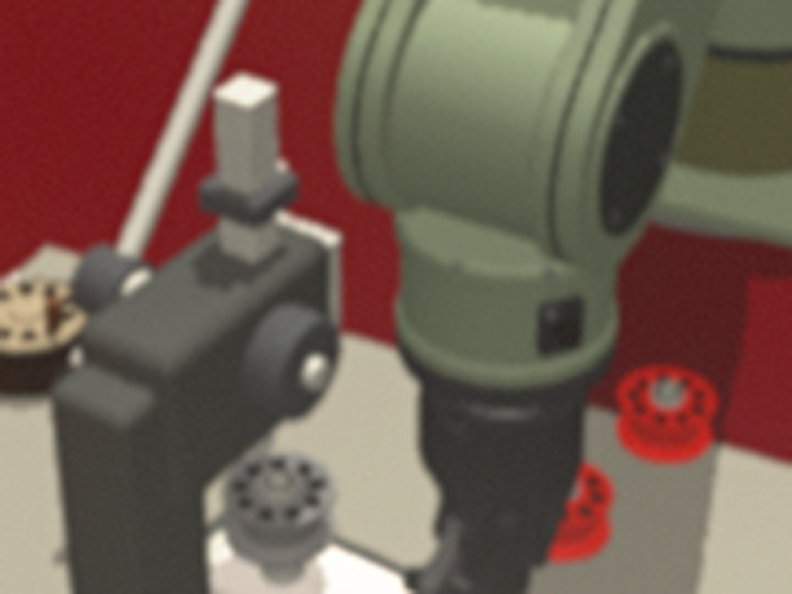

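arm_command(plan=[4, 0, 0, 0, 0, 0, 8, 0, 0, 0, 0, 0, 11, 0, 0, 0, 0, 0, 13, 0, 0, 0, 0, 0])

```text
t: 13.1
position: [0.6269, 0.0616, 0.0677]
orientation: [-1.14, 1.312, -1.312]
force: [0.6, 3.2, 0.8]
width: 0.0003
```

arm_command(plan=[1, 0, 0, 0, 0, 0, 2, 0, 0, 0, 0, 0, 3, 0, 0, 0, 0, 0])

```text
t: 13.48
position: [0.6268, 0.0611, 0.0678]
orientation: [-1.137, 1.312, -1.309]
force: [2.5, 17.4, -0.8]
width: -0.0001
```

arm_command(plan=[-4, 0, 0, 0, 0, 0, -15, 0, 0, 0, 0, 0, -35, 0, 0, 0, 0, 0, -45, 0, 0, 0, 0, 0, -45, -10, 0, 0, 0, 0])

```text
t: 14.1
position: [0.6324, 0.1044, 0.0775]
orientation: [-1.141, 1.312, -1.311]
force: [-0.2, -0.3, -0.8]
width: -0.0
```

```bash
python3 - <<'E'
from h import *
s=telemetry.observe();print(s["position"],s["force"],s["qpos"])
save("scene","sc10.png",(200,160,380,340),3.3)
save("wrist","w10.png")
save("side","s10.png",(290,150,450,350),3)
m=camera_model("wrist");np.save("w10.npy",m,allow_pickle=True)
u=np.array([.1421,.9899]);r=np.array([.6254,.0529])-.12*u
print(r,proj("wrist",[r[0]+.105*u[0],r[1]+.105*u[1],.088],m),(proj("scene",[*r,.105])-[200,160])*3.3)
E
```

```text
[0.6324 0.1044 0.0775] [-0.2185 -0.2889 -0.7933] [-0.3146  1.0354  0.2308  1.3802 -0.2896  0.7603 -0.1217]
[ 0.6083 -0.0659] [319.7494 517.8052] [286.585  480.0098]
```

View pics/sc10.png

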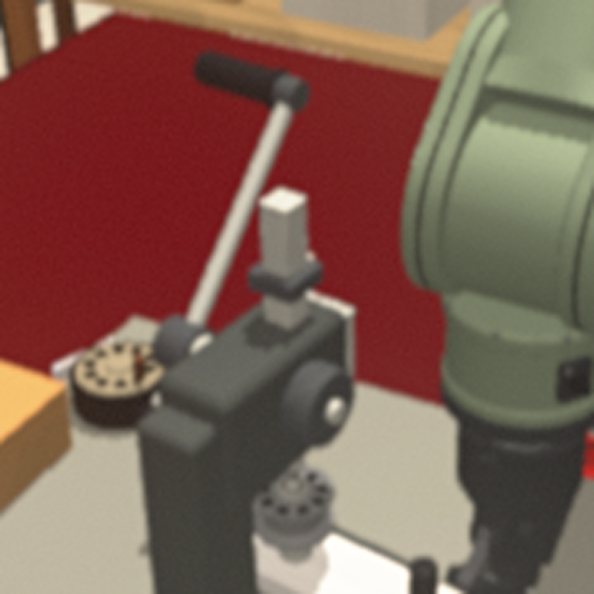

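View pics/s10.png

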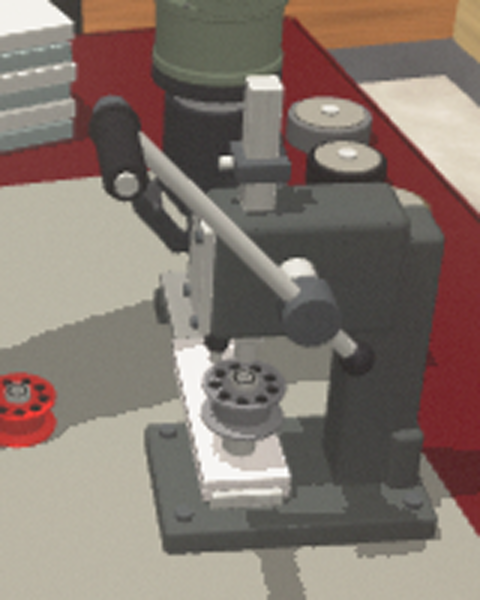

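View pics/w10.png

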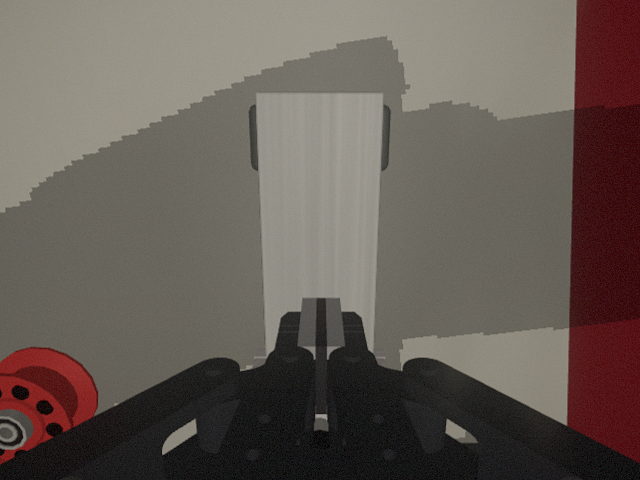

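```bash
python3 - <<'E'
from h import *
m4=np.load("w4.npy",allow_pickle=True).item();m=np.load("w10.npy",allow_pickle=True).item()
a=atz("wrist",(320,26),.044,m4);b=atz("wrist",(320,93.5),.044,m);print(a,b,np.linalg.norm(a-b))
# side: bearing & ram
print("bearing side",atz("side",(290+243.5/3,150+377/3),.105))
E
```

```text
[0.644  0.1854 0.044 ] [0.644  0.1823 0.044 ] 0.0031798500069218946
bearing side [ 0.6087 -0.0667  0.105 ]
```

arm_command(plan=[0, -40, 0, 0, 0, 0, 0, -100, 0, 0, 0, 0, 0, -160, 0, 0, 0, 0, 0, -220, 0, 0, 0, 0, 0, -280, 0, 0, 0, 0], grip=85)

```text
t: 14.88
position: [0.6324, 0.1026, 0.3601]
orientation: [-1.139, 1.312, -1.313]
force: [0.5, 1.2, -0.4]
width: 0.085
```

```bash
python3 - <<'E'
from h import *
delta([.498,-.14,.43],topdown(-8))
c=lambda u,v:(200+u/3.3,160+v/3.3);d=lambda u,v:(290+u/3,150+v/3)
o=tri(("scene",c(203,65)),("side",d(126,184)));print("outer",o)
for a,b in (("scene",c(203,65)),("side",d(126,184))): print(proj(a,o)-b)
k=tri(("scene",c(293,92)),("side",d(113,112)));print("knuckle",k)
for a,b in (("scene",c(293,92)),("side",d(113,112))): print(proj(a,k)-b)
E
```

```text
pos [0.6324 0.1026 0.3601] F [ 0.4611  1.1653 -0.3941] w 0.085 t 14.88
delta [259.2 -69.8 -98.8] [-0.02 -0.12  0.02] deg 0.1
outer [ 0.4914 -0.1894  0.3351]
[-0.4068  0.3821]
[-0.6055 -0.5602]
knuckle [ 0.5038 -0.112   0.3373]
[-0.1702  0.1796]
[-0.2248 -0.2303]
```

arm_command(plan=[35, -25, -14, 0, 0, 0, 90, -50, -34, 0, 0, 0, 145, -70, -55, 0, 0, 0, 200, -70, -76, 0, 0, 0, 255, -70, -98, 0, 0, 0])

```text
t: 15.5
position: [0.4985, -0.1374, 0.4281]
orientation: [-1.139, 1.312, -1.313]
force: [2.2, -1.8, -0.4]
width: 0.0853
```

arm_command(plan=[0, 0, 0, 0, 0, 0, 0, 0, 0, 0, 0, 0, 0, 0, 0, 0, 0, 0])

```text
t: 15.88
position: [0.5004, -0.1345, 0.4276]
orientation: [-1.14, 1.312, -1.311]
force: [0.9, -0.1, 0.4]
width: 0.0848
```

```bash
python3 - <<'E'
from h import *
m=camera_model("wrist");np.save("w11.npy",m,allow_pickle=True)
save("wrist","w11.png")
delta([.497,-.155,.43],topdown(-8))
print(proj("wrist",[.497,-.155,.337],m))
print(telemetry.observe()["qpos"])
E
```

```text
pos [ 0.5004 -0.1346  0.4276] F [-0.2279  0.0151 -0.3832] w 0.0848 t 15.93
delta [20.7 -2.4 -0.5] [ 0.02  0.01 -0.  ] deg 0.0
[320.2981 292.7848]
[ 0.0241  0.4801  0.3337  1.3088 -0.1547  1.3782  0.2129]
```

View pics/w11.png

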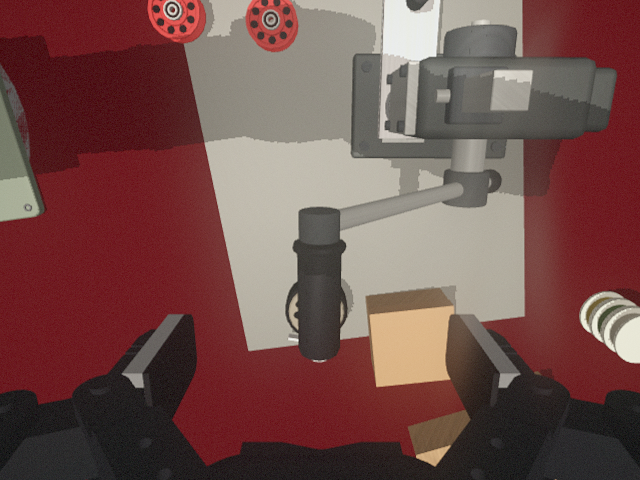

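```bash
python3 - <<'E'
from h import *
m=np.load("w11.npy",allow_pickle=True).item()
g=atz("wrist",(320,301),.337,m);h=atz("wrist",(466,187),.203,m)
u=np.array([.1421,.9899]);v=np.array([.9899,-.1421])
print(g,h);d=(h-g)[:2];print("along v (want .1204)",d@v,"along u (want .042)",d@u)
delta([g[0],g[1],.332],topdown(-8))
# arc: offsets of grip from rest in v and z
for a in np.arange(0,1.2501,.125):
    t=np.radians(48)-a;print(round(a,3),round((.18*np.cos(np.radians(48))-.18*np.cos(t))*1000,1),round((.18*np.sin(t)-.18*np.sin(np.radians(48)))*1000,1))
E
```

```text
[ 0.4961 -0.1599  0.337 ] [ 0.6218 -0.134   0.203 ]
along v (want .1204) 0.12072270047174104 along u (want .042) 0.04344654831578934
pos [ 0.5004 -0.1346  0.4276] F [-0.2279  0.0151 -0.3832] w 0.0848 t 15.93
delta [25.6 95.6 -0.7] [ 0.02  0.01 -0.  ] deg 0.0
0.0 0.0 0.0
0.125 -15.7 -16.1
0.25 -29.3 -34.0
0.375 -40.6 -53.4
0.5 -49.4 -74.1
0.625 -55.5 -95.8
0.75 -58.9 -118.0
0.875 -59.4 -140.5
1.0 -57.2 -162.8
1.125 -52.2 -184.8
1.25 -44.5 -205.9
```

arm_command(plan=[22, 5, -0.7, 0, 0, 0, 25.5, 30, -0.7, 0, 0, 0, 25.5, 60, -0.7, 0, 0, 0, 25.5, 85, -0.7, 0, 0, 0, 25.5, 95.5, -0.7, 0, 0, 0])

```text
t: 16.55
position: [0.4958, -0.1599, 0.3313]
orientation: [-1.141, 1.313, -1.311]
force: [-0.2, 0.3, 0.5]
width: 0.0848
```

arm_command(plan=[0, 0, 0, 0, 0, 0, 0, 0, 0, 0, 0, 0])

```text
t: 16.8
position: [0.4961, -0.1605, 0.3331]
orientation: [-1.139, 1.311, -1.313]
force: [0.3, -0.1, 0.2]
width: 0.0851
```

```bash
python3 - <<'E'
from h import *
save("wrist","w12.png")
delta([.4961,-.1599,.332],topdown(-8))
E
```

```text
pos [ 0.496  -0.1605  0.3331] F [ 0.5003 -0.0329  0.7692] w 0.0855 t 16.85
delta [-0.6  1.1 -0. ] [-0.07 -0.06  0.01] deg 0.1
```

View pics/w12.png

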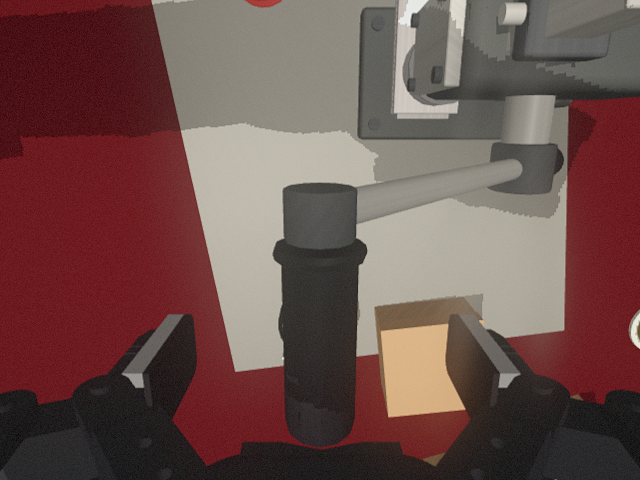

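Sleeve is centred between the pads (column 320, rows 245–440). Close on it.

arm_command(plan=[0, 0, 0, 0, 0, 0, 0, 0, 0, 0, 0, 0, 0, 0, 0, 0, 0, 0, 0, 0, 0, 0, 0, 0, 0, 0, 0, 0, 0, 0], grip=10)

```text
t: 17.48
position: [0.4957, -0.1605, 0.3325]
orientation: [-1.139, 1.312, -1.312]
force: [-2.3, 1.0, 4.3]
width: 0.0221
```

arm_command(plan=[0, 0, 0, 0, 0, 0, 0, 0, 0, 0, 0, 0, 0, 0, 0, 0, 0, 0])

```text
t: 17.85
position: [0.4957, -0.1605, 0.3325]
orientation: [-1.139, 1.312, -1.312]
force: [-2.4, 0.6, 5.4]
width: 0.022
```

arm_command(plan=[0, 7.8, -8.1, 0, 0, 0, 0, 16.1, -15.7, 0, 0, 0, 0, 24.9, -22.8, 0, 0, 0, 0, 34, -29.3, 0, 0, 0, 0, 43.5, -35.2, 0, 0, 0])

```text
t: 18.48
position: [0.4605, -0.1555, 0.2887]
orientation: [-1.139, 1.312, -1.312]
force: [-0.1, 0.6, 4.0]
width: 0.0224
```

```bash
cat > arc.py <<'E'
from h import *
s=telemetry.observe()
v=np.array([.9899,-.1421]);g0=np.array([.4957,-.1605]);z0=.3325
d=(s["position"][:2]-g0);piv=np.array([120.44,-133.77]) # pivot rel to grip start (v,z) mm
r=np.array([d@v*1000,(s["position"][2]-z0)*1000])-piv
a=np.radians(48)-np.arctan2(r[1],-r[0])
print("t",s["t"],"angle",a,"radius",np.hypot(*r),"F",s["force"],"w",s["width"])
import sys
for b in [float(x) for x in sys.argv[1:]]:
    t=np.radians(48)-b;q=np.array([-180*np.cos(t),180*np.sin(t)])
    print(b,"ty",np.round(-(q-r)[1],1),"tz",np.round((q-r)[0],1))
E
python3 arc.py .375 .4375 .5 .5625 .625
```

```text
t 18.475 angle 0.31451901591139964 radius 180.0517343958682 F [-0.0844  0.641   3.9897] w 0.02244973046834414
0.375 ty 9.6 tz -5.1
0.4375 ty 19.8 tz -9.8
0.5 ty 30.3 tz -13.9
0.5625 ty 41.0 tz -17.3
0.625 ty 52.0 tz -20.0
```

Excellent tracking; continuing along the arc.

arm_command(plan=[0, 9.6, -5.1, 0, 0, 0, 0, 19.8, -9.8, 0, 0, 0, 0, 30.3, -13.9, 0, 0, 0, 0, 41, -17.3, 0, 0, 0, 0, 52, -20, 0, 0, 0])

```text
t: 19.1
position: [0.4406, -0.1527, 0.2365]
orientation: [-1.14, 1.313, -1.312]
force: [-2.2, 1.2, 3.1]
width: 0.0224
```

```bash
python3 arc.py .6875 .75 .8125 .875 .9375
```

```text
t 19.1 angle 0.6263012356584002 radius 180.05799125774826 F [-2.2395  1.2087  3.1136] w 0.02238043952195836
0.6875 ty 10.8 tz -1.9
0.75 ty 22.0 tz -3.3
0.8125 ty 33.2 tz -3.9
0.875 ty 44.5 tz -3.8
0.9375 ty 55.7 tz -3.1
```

arm_command(plan=[0, 10.8, -1.9, 0, 0, 0, 0, 22, -3.3, 0, 0, 0, 0, 33.2, -3.9, 0, 0, 0, 0, 44.5, -3.8, 0, 0, 0, 0, 55.7, -3.1, 0, 0, 0])

```text
t: 19.73
position: [0.4376, -0.1523, 0.1805]
orientation: [-1.14, 1.313, -1.312]
force: [-3.7, 2.0, 6.3]
width: 0.0224
```

```bash
python3 arc.py .98 1.02 1.06 1.1 1.14 1.18 1.22 1.25;python3 - <<'E'
from h import *
save("scene","sc13.png");save("side","s13.png",(250,150,450,330),4)
E
```

```text
t 19.725 angle 0.9393086885525296 radius 180.02971083427877 F [-3.7347  2.021   6.2851] w 0.022405911656942463
0.98 ty 7.3 tz 0.9
1.02 ty 14.4 tz 2.1
1.06 ty 21.4 tz 3.5
1.1 ty 28.4 tz 5.3
1.14 ty 35.3 tz 7.3
1.18 ty 42.2 tz 9.5
1.22 ty 48.9 tz 12.1
1.25 ty 53.9 tz 14.2
```

View pics/s13.png

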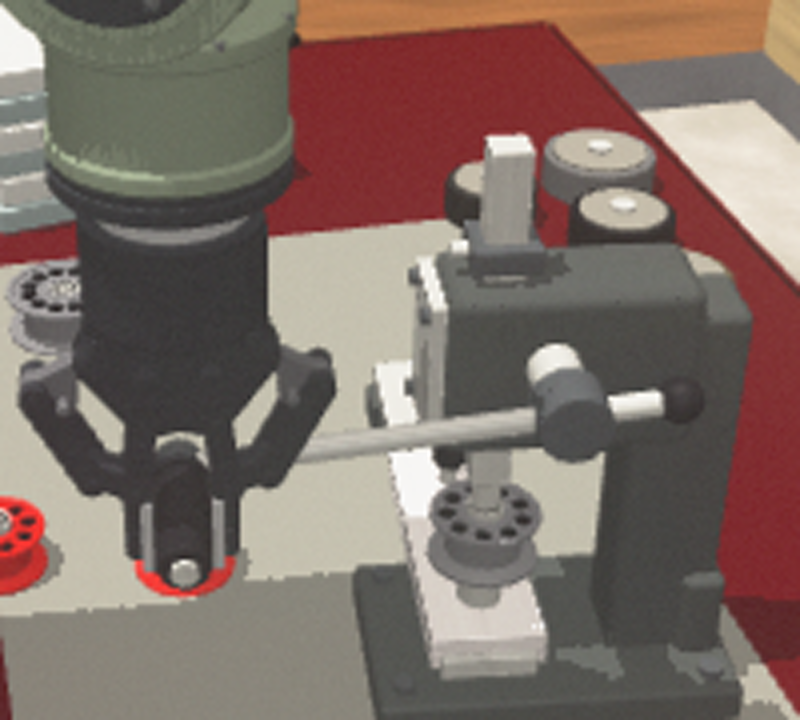

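View pics/sc13.png

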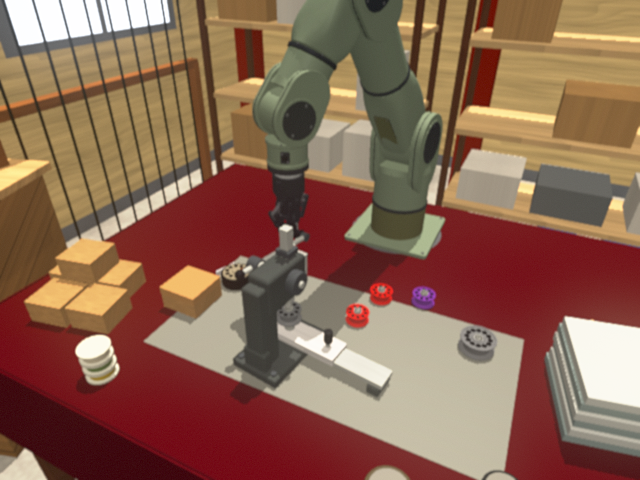

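arm_command(plan=[0, 7.3, 0.9, 0, 0, 0, 0, 14.4, 2.1, 0, 0, 0, 0, 21.4, 3.5, 0, 0, 0, 0, 28.4, 5.3, 0, 0, 0, 0, 35.3, 7.3, 0, 0, 0])

```text
t: 20.45
position: [0.4446, -0.1533, 0.1458]
orientation: [-1.14, 1.314, -1.311]
force: [-6.2, 1.5, 5.3]
width: 0.022
```

```bash
python3 arc.py 1.18 1.21 1.24 1.25 1.27
```

```text
t 20.45 angle 1.136426679736454 radius 180.01019948646424 F [-6.242   1.4992  5.2559] w 0.02199725587726621
1.18 ty 7.4 tz 2.5
1.21 ty 12.5 tz 4.4
1.24 ty 17.5 tz 6.4
1.25 ty 19.2 tz 7.1
1.27 ty 22.4 tz 8.6
```

arm_command(plan=[0, 4, 1.2, 0, 0, 0, 0, 8, 2.7, 0, 0, 0, 0, 12.5, 4.4, 0, 0, 0, 0, 16, 5.8, 0, 0, 0, 0, 18.5, 6.9, 0, 0, 0])

```text
t: 21.08
position: [0.4513, -0.1542, 0.1275]
orientation: [-1.14, 1.314, -1.311]
force: [-9.1, 2.0, 11.0]
width: 0.0226
```

```bash
python3 arc.py 1.25 1.27 1.29
```

```text
t 21.075 angle 1.2449307229899556 radius 179.98107804006492 F [-9.0684  2.0228 11.0379] w 0.02257741565025669
1.25 ty 0.8 tz 0.3
1.27 ty 4.1 tz 1.8
1.29 ty 7.4 tz 3.4
```

arm_command(plan=[0, 1, 0.4, 0, 0, 0, 0, 2, 0.8, 0, 0, 0, 0, 2, 0.8, 0, 0, 0])

```text
t: 21.45
position: [0.4519, -0.1543, 0.1259]
orientation: [-1.14, 1.314, -1.311]
force: [-12.0, 1.7, 21.8]
width: 0.0227
```

```bash
python3 arc.py
```

```text
t 21.45 angle 1.2540205375654168 radius 180.0256268122427 F [-11.9874   1.7427  21.8061] w 0.022651012396952375
```

arm_command(plan=[0, 0.6, 0.2, 0, 0, 0, 0, 0.6, 0.2, 0, 0, 0, 0, 0.6, 0.2, 0, 0, 0, 0, 0.6, 0.2, 0, 0, 0])

```text
t: 21.95
position: [0.4521, -0.1543, 0.1256]
orientation: [-1.14, 1.314, -1.311]
force: [-13.9, 3.6, 28.5]
width: 0.0226
```

```bash
python3 arc.py;python3 - <<'E'
from h import *
save("scene","sc14.png",(200,200,400,350),4);save("side","s14.png",(250,150,450,330),4);save("side","s14f.png")
E
```

```text
t 21.95 angle 1.2560393389239897 radius 180.04294760856527 F [-13.9328   3.6075  28.5183] w 0.02256625744687077
```

View pics/s14.png

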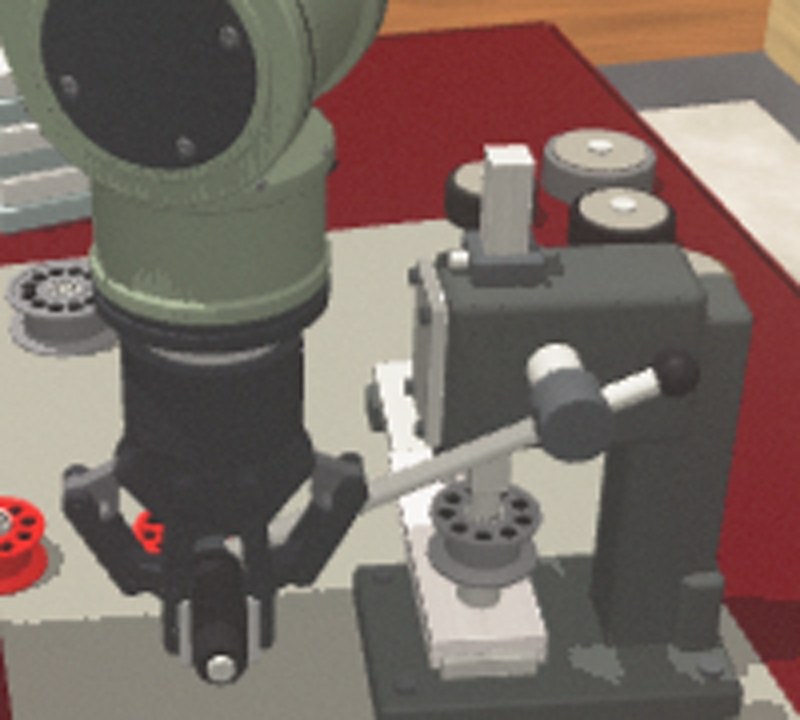

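View pics/sc14.png

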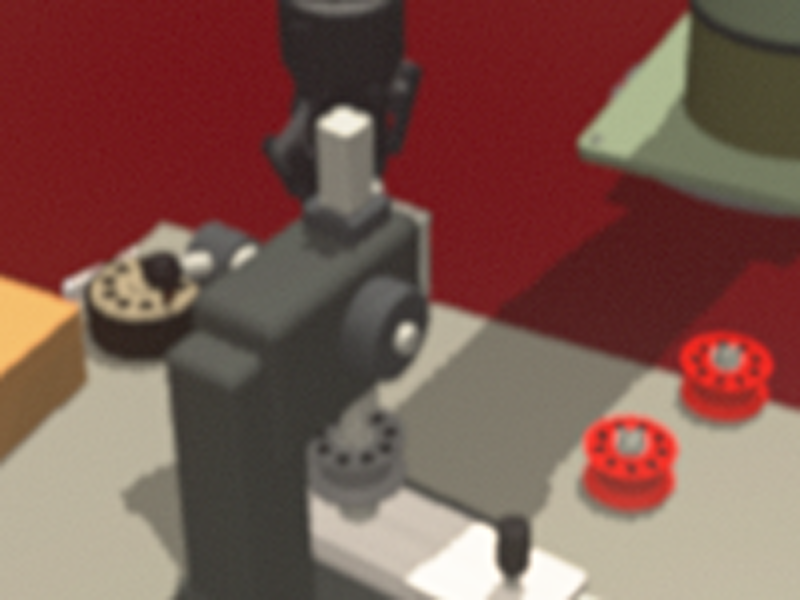

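View pics/s14f.png

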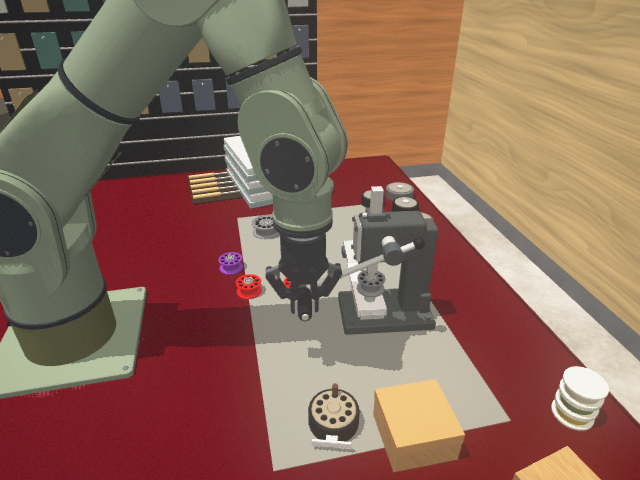

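arm_command(plan=[0, 0, 0, 0, 0, 0, 0, 0, 0, 0, 0, 0, 0, 0, 0, 0, 0, 0, 0, 0, 0, 0, 0, 0])

```text
t: 22.6
position: [0.4521, -0.1543, 0.1256]
orientation: [-1.14, 1.314, -1.311]
force: [-14.0, 2.8, 28.2]
width: 0.022
```

```bash
python3 arc.py; python3 - <<'E'
from bench import ctrl
print(ctrl.job_done())
E
```

```text
t 22.6 angle 1.2561614895665962 radius 180.0493287933846 F [-13.9987   2.7859  28.2473] w 0.02200384515615017
the job is handed in; nothing more can be done
None
```

I handed the job in at about 22.6 s. The small grey spool is seated on the carriage post, the carriage is pushed in under the ram, and the gripper is holding the lever down. The interface gives no verdict, so this rests on my own checks:

- **Spool on the post:** after letting go, the wrist camera showed the bearing within about 1–2 px of where a seated spool should appear.
- **Carriage in:** the push force rose from about 3 N to 17 N with almost no further movement, which I took as the stop. The side camera put the bearing within about 1 mm of the expected spot under the ram. My plate-edge check of the travel was no use, because the edge it measured was probably the fixed rail rather than the carriage.
- **Lever down:** the arm's position gives a lever angle of about 1.256 rad against the stop at 1.25. At the end the force was steady at about 28 N up and 14 N sideways. The ram's collar is on the head and its nose is on the bearing. I inferred that the bearing is home from the lever being on its stop; I did not measure it directly.
- **Other things:** the reel, carton and big spool looked unmoved in the last pictures.

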